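# Tare the portion scale with ring weights on its post

## Task

Tare the portion scale: slip the steel ring weights one at a time down over the post on its pan, setting each down gently rather than letting it fall, until the dial needle has come up to the raised mark or passed it, then add no more (two or three rings will be needed, depending on the scale). The post stands a little off the pan's centre, towards a side nobody has noted, so feel for it lightly: never push the scale so hard that its needle reaches the stop pin, and do not shove hard against the post. Leave the unused rings and everything else on the counter where they are.

Things in the scene. Friction and masses are not known exactly. Their poses are not given: they have to be found in the camera images.
- ring1: steel ring weight, identical to the other three: a thick flat ring 46 mm outside diameter, plain 17 mm through hole, 14 mm high, 150 g, lying flat; origin at the centre of its underside, z up along the hole's axis
- ring2: steel ring weight, identical to the other three: a thick flat ring 46 mm outside diameter, plain 17 mm through hole, 14 mm high, 150 g, lying flat; origin at the centre of its underside, z up along the hole's axis
- ring3: steel ring weight, identical to the other three: a thick flat ring 46 mm outside diameter, plain 17 mm through hole, 14 mm high, 150 g, lying flat; origin at the centre of its underside, z up along the hole's axis
- ring4: steel ring weight, identical to the other three: a thick flat ring 46 mm outside diameter, plain 17 mm through hole, 14 mm high, 150 g, lying flat; origin at the centre of its underside, z up along the hole's axis
- pan_top (a point): centre of the scale's flat, rimless round pan (120 mm diameter), on its top face, z up. On the pan stands a plain upright steel post, 14 mm diameter, 50 mm tall above the pan top, flat end with 1 mm bevel. The post's axis is 7 mm from this point, in an unknown direction that differs each time (its eccentric foot holds still unless shoved with over 12 N). Rings stack flat on the pan
- needle (a joint): angle (rad) of the black needle on the tilted white dial, growing clockwise as one faces the dial: 0.1 rad per mm of pan sinking, 0.59 rad per resting ring. The raised black mark (straight up) is at 2.2, the stop pin at 4.2. With no rings it rests between about 0.5 and 1.5; it swings for about half a second after a change
- scale: fixed scale: white base 170 x 160 x 45 mm, pan above its middle, dial (104 mm diameter, top edge 100 mm above the counter) on its +x side; origin under the base, on the counter, on the pan axis. The pan top is 115 mm above the counter when the needle is at 0; it sinks on a 250 N/m spring (1 N: 4 mm; full travel 55 mm)
- cutter: bystander: thin-walled steel pastry cutter ring, 60 mm diameter, 35 mm high; origin at the centre of its underside
- ramekin: bystander: white porcelain ramekin, 68 mm diameter, 42 mm high; origin at the centre of its underside
- mill: bystander: wooden pepper mill, 52 mm diameter, 136 mm tall, upright; origin at the centre of its underside
- tongs: bystander: serving tongs lying flat, about 250 mm long; origin near the middle
There are look-alikes about, which are no part of the job. Leave any turquoise look-alike of the ring1 alone.

How it is judged:
On the way, in this order (a step that is already met when the one before it is completed fails the run):
1. one ring, and only one, is down on the pan around the post ((((horizontal distance between ring1 and pan_top below 0.012 m and z of ring1 in the frame of pan_top between -0.004 and 0.033 m) and not (horizontal distance between ring2 and pan_top below 0.012 m and z of ring2 in the frame of pan_top between -0.004 and 0.033 m) and not (horizontal distance between ring3 and pan_top below 0.012 m and z of ring3 in the frame of pan_top between -0.004 and 0.033 m) and not (horizontal distance between ring4 and pan_top below 0.012 m and z of ring4 in the frame of pan_top between -0.004 and 0.033 m)) or (not (horizontal distance between ring1 and pan_top below 0.012 m and z of ring1 in the frame of pan_top between -0.004 and 0.033 m) and (horizontal distance between ring2 and pan_top below 0.012 m and z of ring2 in the frame of pan_top between -0.004 and 0.033 m) and not (horizontal distance between ring3 and pan_top below 0.012 m and z of ring3 in the frame of pan_top between -0.004 and 0.033 m) and not (horizontal distance between ring4 and pan_top below 0.012 m and z of ring4 in the frame of pan_top between -0.004 and 0.033 m)) or (not (horizontal distance between ring1 and pan_top below 0.012 m and z of ring1 in the frame of pan_top between -0.004 and 0.033 m) and not (horizontal distance between ring2 and pan_top below 0.012 m and z of ring2 in the frame of pan_top between -0.004 and 0.033 m) and (horizontal distance between ring3 and pan_top below 0.012 m and z of ring3 in the frame of pan_top between -0.004 and 0.033 m) and not (horizontal distance between ring4 and pan_top below 0.012 m and z of ring4 in the frame of pan_top between -0.004 and 0.033 m)) or (not (horizontal distance between ring1 and pan_top below 0.012 m and z of ring1 in the frame of pan_top between -0.004 and 0.033 m) and not (horizontal distance between ring2 and pan_top below 0.012 m and z of ring2 in the frame of pan_top between -0.004 and 0.033 m) and not (horizontal distance between ring3 and pan_top below 0.012 m and z of ring3 in the frame of pan_top between -0.004 and 0.033 m) and (horizontal distance between ring4 and pan_top below 0.012 m and z of ring4 in the frame of pan_top between -0.004 and 0.033 m)))), for 0.2 s.
2. a second ring is on the post on top of the first (exactly two on the post) ((((horizontal distance between ring1 and pan_top below 0.012 m and z of ring1 in the frame of pan_top between -0.004 and 0.033 m) and (horizontal distance between ring2 and pan_top below 0.012 m and z of ring2 in the frame of pan_top between -0.004 and 0.033 m) and not (horizontal distance between ring3 and pan_top below 0.012 m and z of ring3 in the frame of pan_top between -0.004 and 0.033 m) and not (horizontal distance between ring4 and pan_top below 0.012 m and z of ring4 in the frame of pan_top between -0.004 and 0.033 m)) or ((horizontal distance between ring1 and pan_top below 0.012 m and z of ring1 in the frame of pan_top between -0.004 and 0.033 m) and not (horizontal distance between ring2 and pan_top below 0.012 m and z of ring2 in the frame of pan_top between -0.004 and 0.033 m) and (horizontal distance between ring3 and pan_top below 0.012 m and z of ring3 in the frame of pan_top between -0.004 and 0.033 m) and not (horizontal distance between ring4 and pan_top below 0.012 m and z of ring4 in the frame of pan_top between -0.004 and 0.033 m)) or ((horizontal distance between ring1 and pan_top below 0.012 m and z of ring1 in the frame of pan_top between -0.004 and 0.033 m) and not (horizontal distance between ring2 and pan_top below 0.012 m and z of ring2 in the frame of pan_top between -0.004 and 0.033 m) and not (horizontal distance between ring3 and pan_top below 0.012 m and z of ring3 in the frame of pan_top between -0.004 and 0.033 m) and (horizontal distance between ring4 and pan_top below 0.012 m and z of ring4 in the frame of pan_top between -0.004 and 0.033 m)) or (not (horizontal distance between ring1 and pan_top below 0.012 m and z of ring1 in the frame of pan_top between -0.004 and 0.033 m) and (horizontal distance between ring2 and pan_top below 0.012 m and z of ring2 in the frame of pan_top between -0.004 and 0.033 m) and (horizontal distance between ring3 and pan_top below 0.012 m and z of ring3 in the frame of pan_top between -0.004 and 0.033 m) and not (horizontal distance between ring4 and pan_top below 0.012 m and z of ring4 in the frame of pan_top between -0.004 and 0.033 m)) or (not (horizontal distance between ring1 and pan_top below 0.012 m and z of ring1 in the frame of pan_top between -0.004 and 0.033 m) and (horizontal distance between ring2 and pan_top below 0.012 m and z of ring2 in the frame of pan_top between -0.004 and 0.033 m) and not (horizontal distance between ring3 and pan_top below 0.012 m and z of ring3 in the frame of pan_top between -0.004 and 0.033 m) and (horizontal distance between ring4 and pan_top below 0.012 m and z of ring4 in the frame of pan_top between -0.004 and 0.033 m)) or (not (horizontal distance between ring1 and pan_top below 0.012 m and z of ring1 in the frame of pan_top between -0.004 and 0.033 m) and not (horizontal distance between ring2 and pan_top below 0.012 m and z of ring2 in the frame of pan_top between -0.004 and 0.033 m) and (horizontal distance between ring3 and pan_top below 0.012 m and z of ring3 in the frame of pan_top between -0.004 and 0.033 m) and (horizontal distance between ring4 and pan_top below 0.012 m and z of ring4 in the frame of pan_top between -0.004 and 0.033 m)))), for 0.2 s.
At the end, for the whole second after the job is handed in: Needle at rest at 2.12 to 2.87 rad; two or three rings stacked at rest on the pan round the post (within 12 mm of the pan centre line, undersides at most 33 mm above the pan top); each unused ring and bystander within 20 mm of where it began (value of joint needle between 2.12 and 2.87 rad and (((horizontal distance between ring1 and pan_top below 0.012 m and z of ring1 in the frame of pan_top between -0.004 and 0.033 m) and linear speed of ring1 below 0.02 m/s) or distance of ring1 from where it was at the start of the episode below 0.02 m) and (((horizontal distance between ring2 and pan_top below 0.012 m and z of ring2 in the frame of pan_top between -0.004 and 0.033 m) and linear speed of ring2 below 0.02 m/s) or distance of ring2 from where it was at the start of the episode below 0.02 m) and (((horizontal distance between ring3 and pan_top below 0.012 m and z of ring3 in the frame of pan_top between -0.004 and 0.033 m) and linear speed of ring3 below 0.02 m/s) or distance of ring3 from where it was at the start of the episode below 0.02 m) and (((horizontal distance between ring4 and pan_top below 0.012 m and z of ring4 in the frame of pan_top between -0.004 and 0.033 m) and linear speed of ring4 below 0.02 m/s) or distance of ring4 from where it was at the start of the episode below 0.02 m) and distance of each of cutter, ramekin, mill, tongs from where it was at the start of the episode below 0.02 m); the robot touches nothing.
It fails at once if the scale is pushed until the needle reaches the stop pin (4.2 rad) (value of joint needle above 4.2 rad).
It fails at once if a ring is shoved against the post or pan with more than 18 N (contact force between any of ring1, ring2, ring3, ring4 and scale above 18 N).
It fails at once if a ring is let fall down the post (faster than 0.5 m/s) ((horizontal distance between ring1 and pan_top below 0.014 m and z of ring1 in the frame of pan_top below 0.05 m and linear speed of ring1 above 0.5 m/s) or (horizontal distance between ring2 and pan_top below 0.014 m and z of ring2 in the frame of pan_top below 0.05 m and linear speed of ring2 above 0.5 m/s) or (horizontal distance between ring3 and pan_top below 0.014 m and z of ring3 in the frame of pan_top below 0.05 m and linear speed of ring3 above 0.5 m/s) or (horizontal distance between ring4 and pan_top below 0.014 m and z of ring4 in the frame of pan_top below 0.05 m and linear speed of ring4 above 0.5 m/s)).
It fails at once if a bystander is knocked more than 20 mm from its place (distance of any of cutter, ramekin, mill, tongs from where it was at the start of the episode above 0.02 m).
It also fails if it takes over 72 s, if anything falls off the work surface, if the arm or the gripper's body presses on something with over 40 N, if the wrist force passes 120 N, or if a joint passes its speed limit or range.

## Robot

A 6-joint arm with a two-finger parallel gripper is mounted at the origin on the work surface. World frame = base frame: x ahead of the robot, y to its left, z up, the work surface at z = 0. Lengths are in m, angles in rad, forces in N, time in s.
With the tool pointing down it reaches from about 0.375 to 0.9 m from the base axis. Payload 3.1 kg.
Tool frame: the origin (TCP) lies on the centre line of the jaws, within the pads' length; the fingertips stand 22 mm ahead of it and the grasp point (between the pads) lies 3 mm ahead of it; z points along the fingers, x is the direction in which the jaws open and shut, and the axes are right-handed (so a half turn about z gives the same grasp; the last joint's range is limited). The gripper opens to 87 mm and grips with 3 to 60 N. Pads are 19 mm wide; open, the fingers measure 117 mm over their backs; the gripper's body (75 mm by 190 mm) begins 51 mm behind the grasp point.
Start: joints at [-1.306, 0.527, 1.433, -0, 1.181, -0.178], TCP at [0.268, -0.564, 0.215] pointing down, gripper open.
Joint ranges: [-3.08, 3.08], [-0.75, 2.2], [0.22, 2.44], [-1.43, 4.57], [0, 2.65], [-2.85, 2.85]. Speed limits (rad/s): [2.79, 2.79, 3.14, 3.14, 3.14, 3.14].

## Interface

Orientations are given as a unit quaternion [x, y, z, w].
In Python, from rig import robot, camera, order gives the robot as it stands.
- The arm moves only by the shell command python3 -m pendant 'ROWS' [OPENING] [FORCE]. ROWS is JSON, a list of rows, each a list of 2 entries, a list of its own where there are three numbers: the shift along the tool's x, y, z in mm, then the turn about the tool's z in degrees. A call has 1 to 8 rows; each row shifts and turns the commanded pose from where the row before left it, along the tool's axes as they then stand; what a row does not reach is not made up. A row lasts 1/8 s, in which the tool goes at most 62.5 mm and 10.7 degrees, less where a joint would pass 70% of its speed; a pose out of reach is approached as far as the arm can. A call with a gripper value outside its range is refused whole. OPENING is the finger opening in mm, from 0 to 87, set as the call begins (- or left out, the last holds). The fingers move at their own pace and stop on an object; FORCE is the grip in N (left out, the last holds). Time passes only in rows, so rows that do not move let the fingers close. It gives the time, the measured TCP pose, the force and the opening at its end, in the units of the state.
- robot.get_obs(): the state, without advancing time (a new reading comes with each control period).
- camera(name): name is "scene" or "top"; returns a dict with "pixels" (420x560x3 uint8, blue, green, red), "mtx" (3x3 intrinsics, pixels), "R" (3x3) and "t" (3): a world point X has camera coordinates R X + t. Camera axes: x right, y down, z forward; pixel columns grow to the right and rows downward; lengths in m; the calibration is good to about 2 mm. A picture is of the moment at which its call begins. There is no depth.
- order.hand_in(): hands the job in, once; it reports no verdict.
The state is a dict: "time": time; "q": joint angles; "joint_velocities": joint speeds; "joint_torque": joint torques, N m; "position": TCP position; "tool_rot": TCP orientation; "ft_force": force on the tool from outside, world axes, zero at the start; "moment": the same for the moment, N m; "grip_width": finger opening in m.
Only numpy, scipy, OpenCV 4.12 (cv2) and the standard library are available. Lean on these libraries where they do the work, as an engineer would, in place of code of your own. Each camera call takes 0.05 s, during which the arm holds its last target. There are 200 camera calls.

## Working session

There is one attempt and no reset: what is moved stays moved. The work goes in short steps, Python scripts to look and compute and a shell command to move; the robot and the scene stay as the last step left them, time stands still between calls to the robot, and variables do not carry over. Pictures are saved under pics/ and viewed, about 8 in all and at most 12, crops included, and the job is handed in when it is done.

```bash
mkdir -p pics; ls; python3 - <<'E'
from rig import robot,camera
import cv2,numpy as np
for n in("scene","top"):
    c=camera(n);cv2.imwrite(f"pics/{n}0.png",c["pixels"]);print(n,c["mtx"].tolist(),np.round(c["R"],4).tolist(),np.round(c["t"],4).tolist())
o=robot.get_obs();print(o)
E
```

```text
pics
scene [[487.35122897708845, 0.0, 279.9483745291675], [0.0, 487.35122897708845, 209.44842833111824], [0.0, 0.0, 1.0]] [[-0.82, 0.5723, 0.0095], [0.3464, 0.5093, -0.7878], [-0.4557, -0.6427, -0.6159]] [0.4929, -0.1137, 1.5494]
top [[403.95114957965615, 0.0, 283.3789694589908], [0.0, 403.95114957965615, 212.52935569398238], [0.0, 0.0, 1.0]] [[-0.0176, -0.9997, 0.0187], [-0.997, 0.0161, -0.0762], [0.0759, -0.02, -0.9969]] [0.005, 0.5951, 1.0971]
{'time': 0.1, 'q': array([-1.30550930e+00,  5.28365055e-01,  1.43381839e+00, -1.31741090e-05,
        1.18137161e+00, -1.78508014e-01]), 'joint_velocities': array([-0.00214268, -0.00324169, -0.004322  ,  0.00010553, -0.00138571,
       -0.00026083]), 'joint_torque': array([-5.23793369e-04, -4.40984094e+01, -1.77151108e+01,  6.36386708e-02,
        5.34227653e-02, -4.27892883e-05]), 'position': array([ 0.26819081, -0.56376936,  0.21386043]), 'tool_rot': array([ 8.45391362e-01, -5.34146500e-01, -7.27373174e-04, -6.58577044e-04]), 'ft_force': array([-0.74366949,  0.46869392, -0.4660506 ]), 'moment': array([ 0.02412101,  0.04623322, -0.02186043]), 'grip_width': 0.0866715915784159}
```

View pics/top0.png

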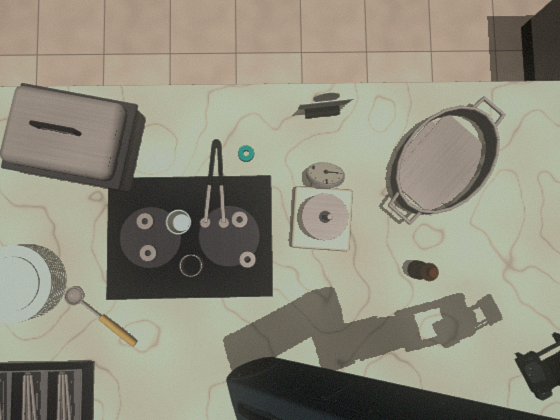

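View pics/scene0.png

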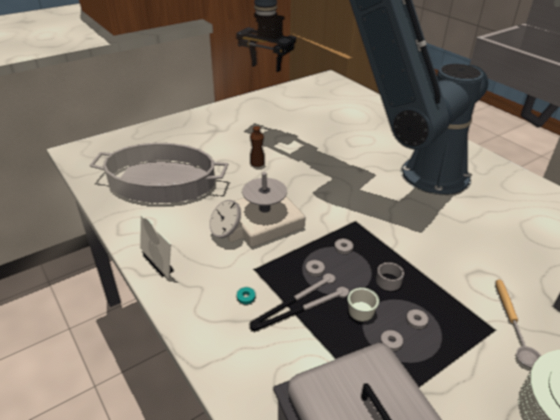

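The top view shows steel rings at about (145,221), (148,253), (239,219) and (248,260), and the scale pan at (324,216). The tongs tips are at (205–223,223). The turquoise decoy is at (246,154) and the mill at (425,270). Next I'll take close crops to refine these.

```bash
cat > h.py <<'E'
import numpy as np,cv2
from rig import robot,camera,order
def ray(c,uv,z):
    d=c["R"].T@np.linalg.inv(c["mtx"])@np.array([uv[0],uv[1],1.]); o=-c["R"].T@c["t"]
    return o+d*(z-o[2])/d[2]
def proj(c,X):
    p=c["mtx"]@(c["R"]@np.asarray(X,float)+c["t"]); return p[:2]/p[2]
def avg(n,k=6):
    c=camera(n); s=[c["pixels"].astype(float)]
    for _ in range(k-1): s.append(camera(n)["pixels"])
    c["pixels"]=np.mean(s,0).astype(np.uint8); return c
def crop(c,x,y,w,h,s): return cv2.resize(c["pixels"][y:y+h,x:x+w],None,fx=s,fy=s,interpolation=cv2.INTER_CUBIC)
def state():
    o=robot.get_obs(); print(round(o["time"],2),np.round(o["position"],4),np.round(o["tool_rot"],3),"F",np.round(o["ft_force"],2),"w",round(o["grip_width"]*1000,1)); return o
E
python3 - <<'E'
from h import *
c=avg("top",3);s=avg("scene",2)
a=crop(c,120,195,150,85,5.33); b=np.hstack([crop(c,285,155,75,100,4),crop(s,195,160,115,85,4)[:400 if 0 else None][:340]] if 0 else [cv2.resize(crop(c,285,155,75,100,4),(300,300)),cv2.resize(crop(s,200,160,110,66,4),(500,300))])
cv2.imwrite("pics/a.png",np.vstack([cv2.resize(a,(800,453))[:290],b]))
print(a.shape)
g=cv2.cvtColor(c["pixels"],6)
for u in((145,221),(148,253),(239,219),(248,260)):
    p=g[u[1]-13:u[1]+14,u[0]-13:u[0]+14]; m=((p>105)).astype(np.uint8)
    n,l,st,ce=cv2.connectedComponentsWithStats(m); print(u,p.max(),np.median(p),[(st[i].tolist(),np.round(ce[i]+np.array(u)-13,1).tolist()) for i in range(1,n) if st[i][4]>20])
E
```

```text
(453, 800, 3)
(145, 221) 148 67.0 [([5, 5, 16, 16, 174], [144.3, 220.7])]
(148, 253) 150 67.0 [([5, 5, 16, 16, 176], [147.5, 252.6])]
(239, 219) 164 72.0 [([6, 6, 16, 15, 164], [239.2, 219.1])]
(248, 260) 166 67.0 [([4, 4, 17, 16, 164], [247.0, 258.9])]
```

View pics/a.png

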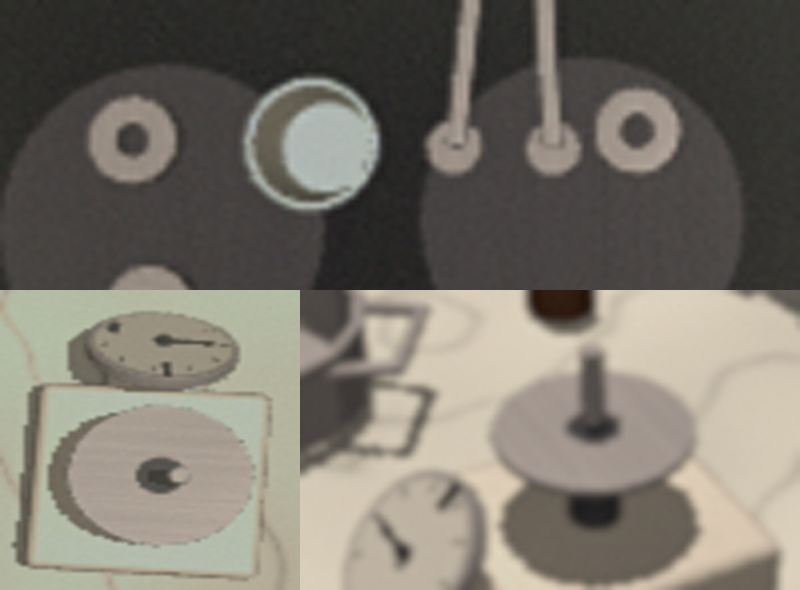

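```bash
python3 - <<'E'
from h import *
c=avg("top",3);s=avg("scene",3)
R=[(144.3,220.7),(147.5,252.6),(239.2,219.1),(247.4,259.4)]
gs=cv2.cvtColor(s["pixels"],6);gt=cv2.cvtColor(c["pixels"],6)
def tri(a,b):
    P=[k["mtx"]@np.c_[k["R"],k["t"]] for k in(c,s)]
    X=cv2.triangulatePoints(P[0],P[1],np.array(a,float),np.array(b,float));return (X[:3]/X[3]).ravel()
def ring(g,u,th,r=14):
    x,y=int(u[0]),int(u[1]);p=g[y-r:y+r+1,x-r:x+r+1];m=(p>th).astype(np.uint8)
    n,l,st,ce=cv2.connectedComponentsWithStats(m)
    i=min([i for i in range(1,n) if st[i][4]>40],key=lambda i:np.hypot(*(ce[i]-r)))
    cn=max(cv2.findContours((l==i).astype(np.uint8),0,1)[0],key=len);e=cv2.fitEllipse(cn);return np.array(e[0])+[x-r,y-r],e[1]
for u in R:
    e,ax=ring(gt,u,95); X=ray(c,e,.02); v=proj(s,X)
    try: e2,a2=ring(gs,v,105)
    except Exception as q: e2=None;a2=q
    print(np.round(e,1),np.round(ax,1),np.round(X,4),"scene",np.round(v,1),e2,a2, None if e2 is None else np.round(tri(e,e2),4))
for n,u,z in(("post",(330,216.7),.159),("pan",(325,216.8),.109),("mill",(432,272),.136),("mark?",(326,181),.1)):
    X=ray(c,u,z);print(n,np.round(X,4),"scene",np.round(proj(s,X),1))
# needle / dial / pan edges
cv2.imwrite("pics/b.png",np.hstack([crop(c,292,158,62,90,6.4),crop(s,205,165,60,86,6.7)]))
E
```

```text
[144.3 220.7] [15.5 15.8] [0.579  0.3786 0.02  ] scene [391.2 334.3] [389.88306904 339.69976616] (18.267118453979492, 25.53450584411621) [0.5812 0.3816 0.0068]
[147.4 252.5] [15.5 15.7] [0.4914 0.3696 0.02  ] scene [416.7 313.2] [417.14127064 317.30626869] (15.197942733764648, 21.048582077026367) [0.4911 0.3731 0.0094]
[239.2 219. ] [15.4 15.5] [0.5792 0.1176 0.02  ] scene [314.8 262.8] [314.82905579 266.29720879] (13.0155668258667, 17.999828338623047) [0.5796 0.1189 0.0092]
[247. 259.] [15.5 15.7] [0.4687 0.0971 0.02  ] scene [343.5 241.3] [343.53433895 244.70329475] (11.335894584655762, 17.1732234954834) [0.4682 0.098  0.0085]
post [ 0.5727 -0.1158  0.159 ] scene [264.  171.1]
pan [ 0.5758 -0.1097  0.109 ] scene [264.5 188.3]
mill [ 0.4326 -0.3688  0.136 ] scene [256.8 125.7]
mark? [ 0.6696 -0.1158  0.1   ] scene [232.9 201.9]
```

```bash
python3 -c "
import cv2;a=cv2.imread('pics/b.png');print(a.shape)"
```

```text
(576, 799, 3)
```

View pics/b.png

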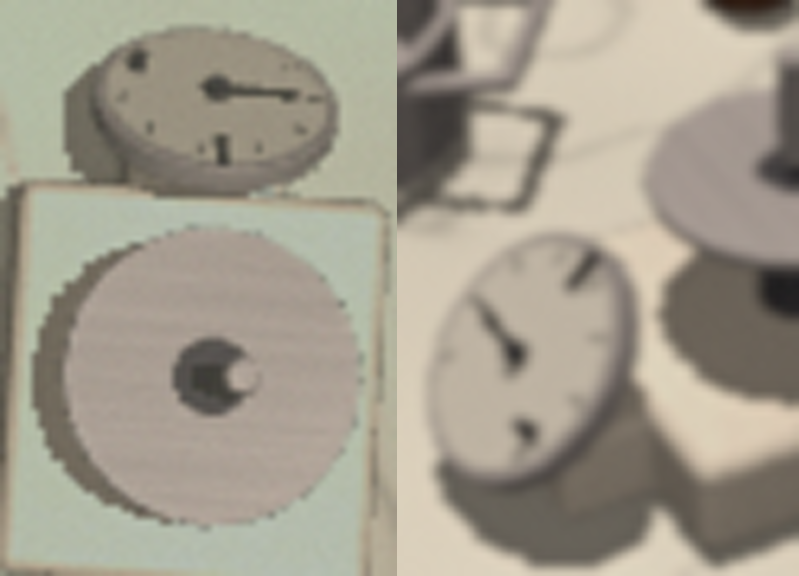

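```bash
python3 -m pendant '[[[0,0,0],-10.7],[[0,0,0],-10.7],[[0,0,0],-10.7],[[0,0,0],-10.7],[[0,0,0],-10.7],[[0,0,0],-10.7],[[0,0,0],-0.4]]' 65 10; python3 - <<'E'
from h import *
o=state();print(np.round(o["q"],3))
E
```

```text
time: 1.52
position: [0.2684, -0.5644, 0.2148]
tool_rot: [1.0, -0.001, 0.0, 0.0]
ft_force: [-0.2, -0.5, -0.6]
grip_width: 0.0651
1.52 [ 0.2684 -0.5644  0.2148] [ 1.    -0.001  0.     0.   ] F [-0.19 -0.47 -0.59] w 65.1
[-1.306  0.527  1.433  0.     1.181 -1.304]
```

```bash
python3 -m pendant '[[[17,-55,0],0],[[17,-55,0],0],[[17,-55,0],0],[[17,-55,0],0],[[17,-55,0],0],[[17,-55,0],0],[[17,-55,0],0],[[17,-55,0],0]]'; python3 -m pendant '[[[16,-55.5,0],0],[[16,-55.5,0],0],[[16,-55.5,0],0],[[16,-55.5,0],0],[[0,0,50],0],[[0,0,50],0],[[0,0,20],0],[[0,0,0],0]]'; python3 - <<'E'
from h import *
state()
c=avg("top",2);s=avg("scene",2)
cv2.imwrite("pics/c.png",np.hstack([crop(c,205,190,80,110,5),crop(s,300,190,80,110,5)]))
E
```

```text
time: 2.52
position: [0.4048, -0.1228, 0.2151]
tool_rot: [1.0, -0.002, 0.001, 0.0]
ft_force: [0.8, -0.1, 0.9]
grip_width: 0.0651
time: 3.52
position: [0.467, 0.0978, 0.0935]
tool_rot: [1.0, -0.001, -0.002, -0.0]
ft_force: [0.0, -0.6, 0.8]
grip_width: 0.0649
3.52 [0.467  0.0978 0.0935] [ 1.    -0.001 -0.002 -0.   ] F [ 0.02 -0.61  0.82] w 64.9
```

View pics/c.png

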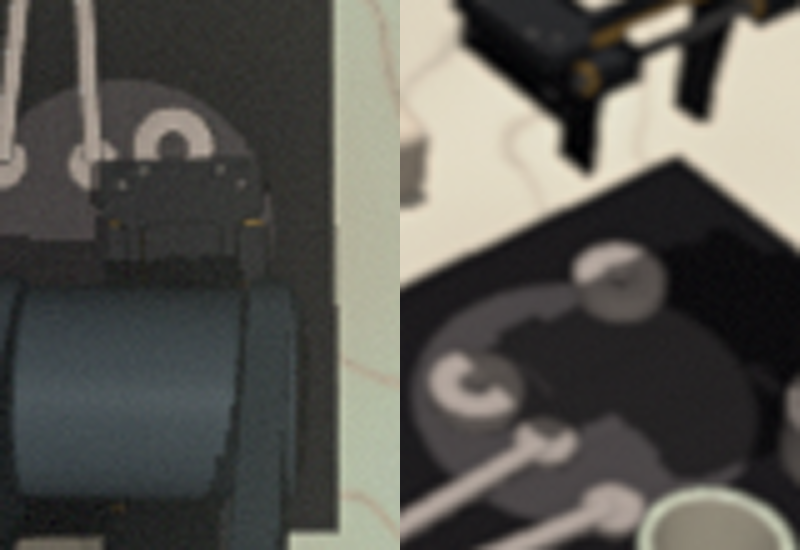

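The gripper hides ring A in the top view. In the scene view the fingers are lined up above it. I'll descend and grip.

```bash
python3 -m pendant '[[[1.5,0,40],0],[[0,0,21],0],[[0,0,8],0],[[0,0,0],0]]'; python3 -m pendant '[[[0,0,0],0],[[0,0,0],0],[[0,0,0],0],[[0,0,0],0]]' 40 25;  python3 -m pendant '[[[0,0,0],0],[[0,0,-40],0],[[0,0,-55],0],[[0,0,-55],0],[[0,0,-50],0],[[0,0,0],0]]'
```

```text
time: 4.22
position: [0.4701, 0.0976, 0.0262]
tool_rot: [1.0, 0.0, 0.0, 0.0]
ft_force: [0.3, 1.5, -0.3]
grip_width: 0.0651
time: 4.72
position: [0.4697, 0.0977, 0.026]
tool_rot: [1.0, 0.0, 0.0, -0.0]
ft_force: [0.3, -0.2, 0.1]
grip_width: 0.0413
time: 5.48
position: [0.4723, 0.0977, 0.2297]
tool_rot: [1.0, 0.0, 0.005, 0.0]
ft_force: [0.5, 0.6, -0.7]
grip_width: 0.0402
```

```bash
python3 - <<'E'
from h import *
state()
c=avg("top",2);s=avg("scene",2)
cv2.imwrite("pics/d.png",np.hstack([cv2.resize(crop(s,270,60,130,220,2.72),(354,598)),crop(c,205,190,80,110,5.436)]))
E
```

```text
5.47 [0.4723 0.0977 0.2297] [1.    0.    0.005 0.   ] F [ 0.47  0.64 -0.74] w 40.2
```

View pics/d.png

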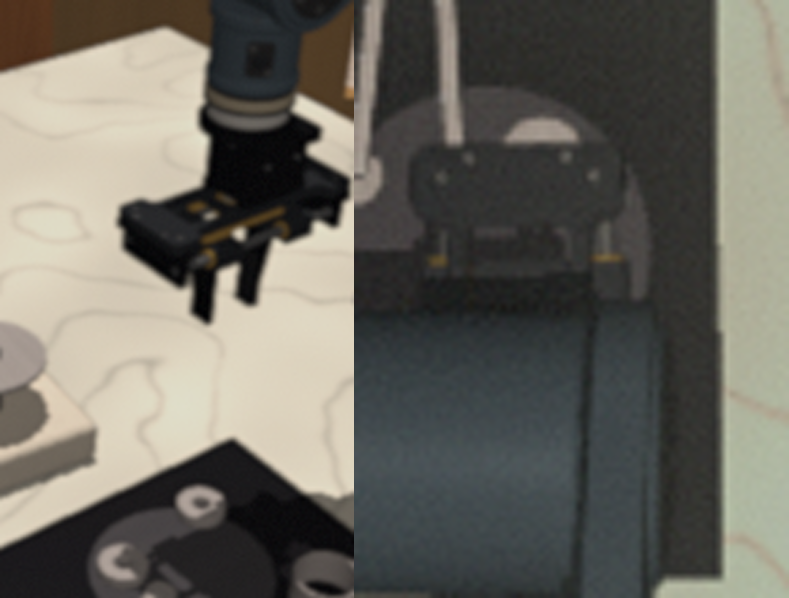

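```bash
python3 - <<'E'
from h import *
s=camera("scene");c=camera("top")
p=robot.get_obs()["position"]
for n,k in(("s",s),("t",c)):
  for dx in(-.02,.02): print(n,proj(k,p+[dx,0,-.022]))
for z in(0,.007,.014,.03): print(z,np.round(ray(s,(343.5,244.7),z),4),np.round(ray(c,(247,259),z),4))
print("crop px",270+200/2.72,60+315/2.72, 270+248/2.72,60+302/2.72)
E
```

```text
s [357.0164084  180.86498677]
s [344.2224845  186.33326219]
t [241.25133171 270.96779862]
t [241.0835857  253.46920059]
0 [0.4613 0.0914 0.    ] [0.468  0.0986 0.    ]
0.007 [0.4669 0.0969 0.007 ] [0.4683 0.0981 0.007 ]
0.014 [0.4725 0.1025 0.014 ] [0.4685 0.0976 0.014 ]
0.03 [0.4854 0.1151 0.03  ] [0.4691 0.0965 0.03  ]
crop px 343.52941176470586 175.80882352941177 361.1764705882353 171.02941176470586
```

```bash
python3 - <<'E'
from h import *
s=camera("scene")
print([np.round(proj(s,(.467+d,.0978,z)),1).tolist() for z in(.0715,.0935) for d in(-.0325,.0325)])
p=np.array([.4723,.0977])
print([(z,np.round(proj(s,(p[0]+d,p[1],z)),1).tolist()) for z in(.2077,.2297,.236) for d in(-.02,.02)])
E
python3 -m pendant '[[[0,0,0],0],[[0,0,50],0],[[0,0,50],0],[[0,0,50],0],[[-2.5,0,35],0],[[0,0,0],0],[[0,0,0],0]]' 65 10
python3 - <<'E'
from h import *
s=avg("scene",3)
o=state();p=o["position"]
im=crop(s,290,160,100,100,6)
for d in(-.0325,.0325):
    u=(proj(s,p+[d,0,-.022])-[290,160])*6; cv2.drawMarker(im,tuple(u.astype(int).tolist()),(0,0,255),0,20,1)
cv2.imwrite("pics/e.png",im)
E
```

```text
[[355.7, 221.3], [336.1, 230.6], [356.6, 214.6], [336.8, 223.8]]
[(0.2077, [356.0, 179.5]), (0.2077, [343.2, 184.9]), (0.2297, [357.0, 171.7]), (0.2297, [344.0, 177.1]), (0.236, [357.3, 169.4]), (0.236, [344.3, 174.8])]
time: 6.7
position: [0.4679, 0.0977, 0.0414]
tool_rot: [1.0, 0.0, 0.001, 0.0]
ft_force: [1.0, 0.0, 0.2]
grip_width: 0.065
6.85 [0.4684 0.0977 0.0423] [1.    0.    0.002 0.   ] F [0.9  0.54 0.28] w 65.1
```

View pics/e.png

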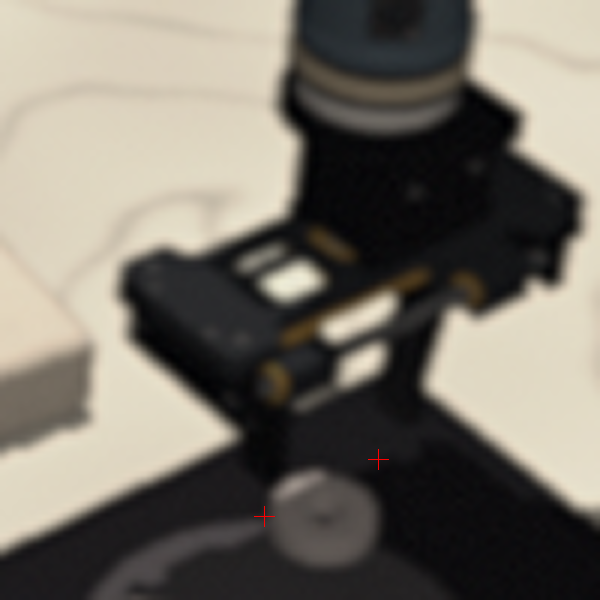

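Pictures 5 and 6 show ring A unmoved at scene (343,245). The fingertips sit about 7 px, roughly 20 mm, higher than the stated tip offset predicts. So the jaws closed above the ring. I'll descend by feel.

```bash
python3 -m pendant '[[[0,0,18],0],[[0,0,0],0],[[0,0,0],0]]'; python3 -m pendant '[[[0,0,5],0],[[0,0,0],0],[[0,0,0],0]]';python3 -m pendant '[[[0,0,4],0],[[0,0,0],0]]'
```

```text
time: 7.22
position: [0.4676, 0.0977, 0.0237]
tool_rot: [1.0, 0.0, 0.001, 0.0]
ft_force: [-0.1, -0.4, -0.1]
grip_width: 0.0648
time: 7.6
position: [0.4671, 0.0977, 0.0178]
tool_rot: [1.0, 0.0, -0.0, -0.0]
ft_force: [-0.2, -0.1, 0.1]
grip_width: 0.0654
time: 7.85
position: [0.4668, 0.0977, 0.0134]
tool_rot: [1.0, 0.0, -0.0, -0.0]
ft_force: [0.4, 0.5, -0.2]
grip_width: 0.0653
```

```bash
python3 -m pendant '[[[0,0,3],0],[[0,0,0],0]]';python3 -m pendant '[[[0,0,3],0],[[0,0,0],0]]'; python3 - <<'E'
from h import *
s=avg("scene",3)
o=state();p=o["position"]
im=crop(s,310,200,70,60,10)
for d in(-.0325,.0325):
  for z in(0,.014):
    u=(proj(s,[p[0]+d,p[1],z])-[310,200])*10; cv2.drawMarker(im,tuple(u.astype(int).tolist()),(0,0,255),0,20,1)
im=cv2.convertScaleAbs(im,alpha=1.8)
cv2.imwrite("pics/f.png",im)
E
```

```text
time: 8.1
position: [0.4669, 0.0977, 0.0105]
tool_rot: [1.0, 0.0, -0.0, -0.0]
ft_force: [0.1, 0.1, 0.3]
grip_width: 0.0646
time: 8.35
position: [0.4669, 0.0977, 0.0075]
tool_rot: [1.0, 0.0, -0.0, -0.0]
ft_force: [-0.3, 0.2, -0.2]
grip_width: 0.0651
8.5 [0.4671 0.0977 0.0078] [ 1.  0. -0. -0.] F [ 0.51 -0.72 -0.42] w 64.9
```

View pics/f.png

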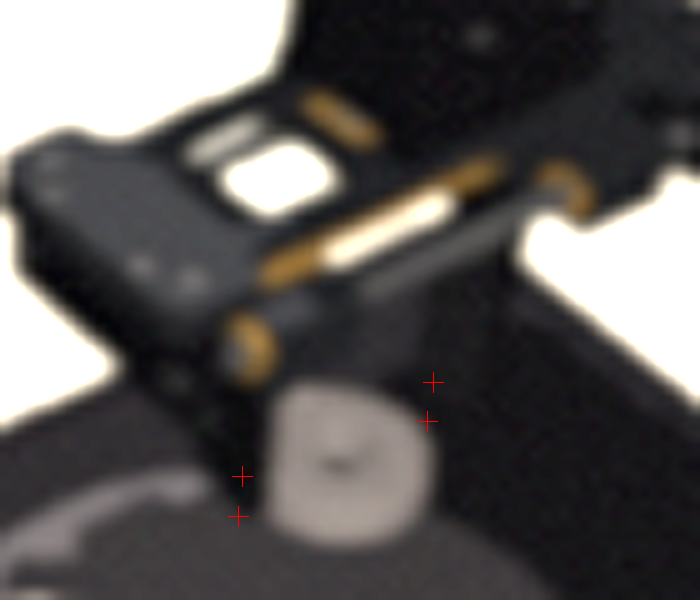

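```bash
python3 -m pendant '[[[0,0,2],0],[[0,0,0],0]]'; python3 -m pendant '[[[0,0,0],0],[[0,0,0],0],[[0,0,0],0],[[0,0,0],0]]' 40 25; python3 -m pendant '[[[0,0,-10],0],[[0,0,-40],0],[[0,0,-50],0],[[0,0,-50],0],[[0,0,-50],0],[[0,0,-19],0],[[0,0,0],0]]'
```

```text
time: 8.75
position: [0.467, 0.0977, 0.0056]
tool_rot: [1.0, 0.0, -0.0, -0.0]
ft_force: [-0.0, 0.7, -0.0]
grip_width: 0.0648
time: 9.25
position: [0.4675, 0.0977, 0.0065]
tool_rot: [1.0, 0.0, 0.001, 0.0]
ft_force: [-1.1, -0.5, 8.1]
grip_width: 0.0414
time: 10.12
position: [0.4678, 0.0977, 0.2266]
tool_rot: [1.0, 0.0, 0.002, 0.0]
ft_force: [-0.1, -0.3, -0.0]
grip_width: 0.0398
```

```bash
python3 - <<'E'
from h import *
s=avg("scene",3);c=avg("top",3);o=state()
g=cv2.cvtColor(s["pixels"],6)
a=crop(s,315,225,60,45,6.6)
b=crop(s,320,120,60,75,6)
c2=crop(c,205,200,70,75,6)
cv2.imwrite("pics/g.png",cv2.convertScaleAbs(np.hstack([cv2.resize(a,(396,450)) if 0 else cv2.copyMakeBorder(a,0,450-a.shape[0],0,0,0),b]),alpha=1.5))
p=o["position"]
print(proj(s,p),proj(s,p-[0,0,.022]))
for r in range(228,264,2): print(r,g[r,324:366:2])
E
```

```text
10.43 [0.4662 0.0977 0.2235] [ 1.     0.    -0.002 -0.   ] F [-0.2   1.09  0.67] w 40.4
[352.29251993 175.77111738] [351.35156479 183.51187297]
228 [211 203 204 212 214 214 204 167 101  41  23  23  26  25  25  26  26  27
  25  24  85]
230 [209 206 201 208 194 159  97  42  21  24  27  27  26  25  25  23  25  25
  26  25  22]
232 [210 206 177 131  71  34  22  24  25  26  25  26  25  25  26  25  27  26
  25  25  25]
234 [185 131  65  27  23  24  25  26  25  25  26  25  25  26  25  25  26  25
  25  25  26]
236 [66 27 23 24 27 25 26 25 24 24 23 22 25 26 24 25 24 27 25 25 25]
238 [21 25 26 25 26 25 24 39 71 95 95 74 43 24 24 25 26 26 26 26 26]
240 [ 24  25  26  27  25  24  63 130 154 162 161 155 134  86  33  24  27  24
  26  25  23]
242 [ 24  25  26  26  25  39 125 164 160 137 127 145 161 149  76  25  25  25
  25  25  16]
244 [ 26  25  26  24  24  57 144 163 143  89  77  90 139 112  68  29  25  26
  23  17  12]
246 [ 28  34  36  39  41  49 120 160 160 124 105 118 136  90  67  27  15  14
  14  14  10]
248 [ 63  66  67  69  69  66  70 124 157 162 144 109  83  79  60  15  10  10
  14  12  11]
250 [ 70  69  70  69  69  67  60  75 100 109  89  84  82  76  47  15  11  11
  10  12  12]
252 [69 69 69 69 70 69 70 68 73 81 85 84 76 60 35 27 19 13 10 13 11]
254 [69 69 70 69 71 70 70 69 64 56 53 50 40 34 33 31 32 26 15 10 12]
256 [69 70 70 70 66 63 65 54 39 32 31 31 33 33 33 32 31 32 30 19 12]
258 [71 71 67 54 37 35 37 33 32 32 33 33 33 32 32 33 33 34 34 30 20]
260 [71 59 41 33 33 34 33 33 33 33 33 32 31 33 33 33 33 33 33 33 31]
262 [67 49 33 33 34 33 33 32 32 33 32 33 33 33 32 33 33 32 32 33 33]
```

View pics/g.png

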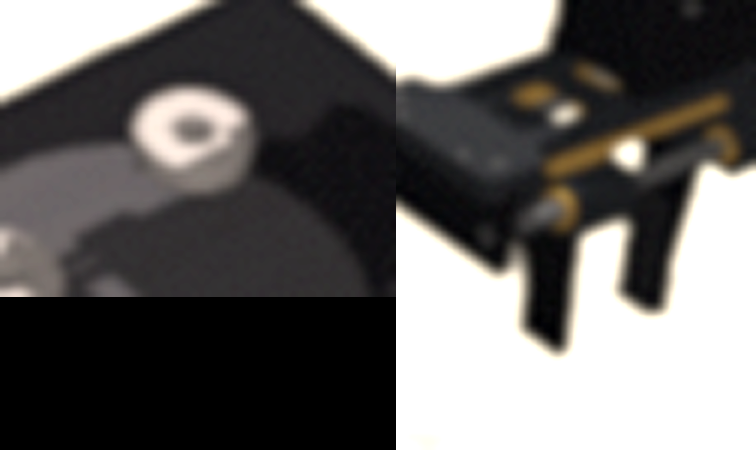

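Picture 9 shows ring A unmoved at scene (342,244), and the gripper empty with its tips at about (345,177) and (361,171). That puts the tips roughly 5 mm above the reported TCP height. The 8 N upward force was probably the tips scraping the ring's top. I'll open, go lower and feel for the counter.

```bash
python3 -m pendant '[[[0,0,40],0],[[0,0,50],0],[[0,0,50],0],[[0,0,50],0],[[0,0,24],0],[[0,0,0],0],[[0,0,0],0],[[0,0,0],0]]' 65 10; python3 -m pendant '[[[1.5,0,6],0],[[0,0,0],0],[[0,0,0],0]]'; python3 -m pendant '[[[0,0,3],0],[[0,0,0],0],[[0,0,0],0]]'
```

```text
time: 11.42
position: [0.468, 0.0977, 0.0119]
tool_rot: [1.0, 0.0, 0.001, 0.0]
ft_force: [0.2, -0.1, 0.3]
grip_width: 0.0648
time: 11.8
position: [0.4686, 0.0977, 0.0049]
tool_rot: [1.0, 0.0, 0.0, -0.0]
ft_force: [-0.4, 1.3, -0.2]
grip_width: 0.0652
time: 12.18
position: [0.4685, 0.0977, 0.0017]
tool_rot: [1.0, 0.0, -0.0, -0.0]
ft_force: [0.9, -0.2, -0.6]
grip_width: 0.0648
```

```bash
python3 -m pendant '[[[0,0,3],0],[[0,0,0],0],[[0,0,0],0]]'; python3 -m pendant '[[[0,0,2],0],[[0,0,0],0],[[0,0,0],0]]'; python3 -m pendant '[[[0,0,2],0],[[0,0,0],0],[[0,0,0],0]]'
```

```text
time: 12.55
position: [0.4685, 0.0977, -0.0013]
tool_rot: [1.0, 0.0, -0.0, -0.0]
ft_force: [0.4, -0.7, -0.3]
grip_width: 0.0655
time: 12.92
position: [0.4685, 0.0977, -0.0033]
tool_rot: [1.0, 0.0, -0.0, -0.0]
ft_force: [0.2, 0.7, 0.5]
grip_width: 0.0651
time: 13.3
position: [0.4685, 0.0977, -0.0053]
tool_rot: [1.0, 0.0, -0.0, -0.0]
ft_force: [-0.4, 0.3, -0.4]
grip_width: 0.0652
```

```bash
python3 -m pendant '[[[0,0,0],0],[[0,0,0],0],[[0,0,0],0],[[0,0,0],0],[[0,0,0],0],[[0,0,0],0]]' 40 20
```

```text
time: 14.05
position: [0.4684, 0.0977, -0.0052]
tool_rot: [1.0, 0.0, -0.0, -0.0]
ft_force: [-0.2, 0.4, 0.8]
grip_width: 0.0453
```

```bash
python3 -m pendant '[[[0,0,-10],0],[[0,0,-45],0],[[0,0,-55],0],[[0,0,-55],0],[[0,0,-25],0],[[0,0,0],0],[[0,0,0],0]]'; python3 - <<'E'
from h import *
s=avg("scene",4);c=avg("top",4);o=state()
gt=cv2.cvtColor(c["pixels"],6);gs=cv2.cvtColor(s["pixels"],6)
print(gt[208:226,316:340]);print(gs[166:184,256:274])
cv2.imwrite("pics/ref_s.png",s["pixels"]);cv2.imwrite("pics/ref_t.png",c["pixels"])
E
```

```text
time: 14.92
position: [0.4674, 0.0977, 0.1839]
tool_rot: [1.0, 0.0, -0.001, -0.0]
ft_force: [-0.2, 1.0, -1.4]
grip_width: 0.0451
15.32 [0.4683 0.0977 0.1841] [ 1.     0.    -0.001 -0.   ] F [ 0.49  0.96 -1.18] w 45.5
[[157 158 158 158 159 157 160 158 162 159 161 159 161 159 160 162 161 161
  162 160 160 162 160 162]
 [156 155 154 155 155 156 157 155 155 155 156 157 157 157 157 157 157 159
  158 159 159 161 160 161]
 [160 158 157 157 157 157 156 152 138 138 142 153 157 157 156 155 156 157
  158 155 156 156 157 158]
 [161 160 161 161 159 152 121  96  90  90  93 113 142 158 162 159 161 158
  159 159 158 160 159 158]
 [156 158 158 155 133  96  84  80  80  81  83  86  90 108 156 162 161 160
  161 160 161 161 159 162]
 [157 155 157 147  93  81  82  84  84  84  83  82  82  94 131 152 156 157
  156 157 158 156 159 158]
 [158 158 156 132  88  83  81  83  83  82  80  84 108 134 148 145 154 157
  155 156 156 155 155 155]
 [158 159 152  96  79  80  64  63  66  61  66  95 149 161 163 160 159 157
  157 158 157 157 158 157]
 [160 160 150  89  80  81  61  59  60  62  75 117 164 167 162 161 147 158
 
[... 1586 characters left out ...]
208 213 212 212 211 211]
 [209 205 202 204 197 165 120  96  93  99 134 180 208 213 212 211 211 211]
 [203 201 202 207 200 165 114  83  79  92 130 176 204 212 212 211 211 211]
 [196 195 198 202 193 159 110  82  79  91 123 164 189 200 201 202 204 205]
 [185 183 182 182 172 141 101  81  80  87 113 146 168 175 178 181 186 189]
 [169 167 167 167 159 131  97  81  81  87 109 139 158 162 162 163 166 169]
 [161 162 161 162 156 130  97  81  81  86 107 138 157 160 158 158 158 160]
 [160 161 160 161 155 129  98  81  81  83 102 136 156 161 160 158 158 158]
 [160 161 161 161 153 128  97  82  82  81 100 134 157 162 161 159 158 158]
 [159 159 160 160 153 128  97  82  81  82  99 133 156 162 161 160 160 158]]
```

```bash
python3 - <<'E'
from h import *
s=camera("scene");c=camera("top")
P=ray(c,(330.0,216.3),.1594);print("post top",np.round(P,4),"pan",np.round(ray(c,(325.2,216.75),.1094),4))
print("scene ray post",np.round(ray(s,(264.0,172.8),.1594),4), proj(s,P))
im=s["pixels"];g=cv2.cvtColor(im,6)
o=robot.get_obs()["position"];u=proj(s,o+[0,0,.019]);print("ring top pred",u)
print("pred centre from ring top x,y+-:",[np.round(proj(s,o+[dx,dy,.019]),1).tolist() for dx,dy in((.023,0),(-.023,0),(0,.023),(0,-.023))])
x,y=int(u[0]),int(u[1])
print(y-12,x-16);print(g[y-12:y+16,x-16:x+16:1])
E
```

```text
post top [ 0.5736 -0.1157  0.1594] pan [ 0.5759 -0.1102  0.1094]
scene ray post [ 0.5774 -0.1086  0.1594] [263.70736165 171.0720399 ]
ring top pred [350.70939976 183.14206891]
pred centre from ring top x,y+-: [[343.3, 186.3], [358.0, 180.0], [357.3, 187.8], [344.3, 178.6]]
171 334
[[ 13  12   6  12  21  32  38  53  65  70  71  68  57  33  20  17  21  16
   14  20  37  60  62  49  26  16  12  16  14  10  15  50]
 [  8  11  10  16  31  42  50  58  64  64  64  65  54  33  17  13  20  24
   31  50  78 102  97  64  28  14  14  16  13   9  20  75]
 [ 12   6  10  20  36  47  52  53  53  52  58  59  48  27  19  30  46  65
   85 113 145 161 140  85  31  13  13  15  15   9  31  95]
 [ 14   9  11  20  35  42  42  38  36  44  53  49  34  30  45  76 110 135
  154 177 195 192 150  86  28   9  14  15  13  14  49 114]
 [ 18  11  12  21  28  31  24  19  19  27  34  28  30  58 105 144 173 193
  202 209 211 187 135  70  23  11  17  14   9  22  75 142]
 [ 22  11  10  12  18  14  12   9   8  12  13  14  41  97 157 192 209 216
  217 216 208 173 113  52  17  16  16  13  12  32  94 163]
 [ 20  12   8  10   
[... 2206 characters left out ...]
6 184 207 217 218 217 216 215 215]
 [217 217 218 218 219 220 218 209 185 161 163 182 189 179 165 151 142 140
  141 150 157 168 184 202 213 217 217 217 216 216 215 215]
 [219 218 218 218 218 219 220 219 215 208 209 215 218 214 206 197 196 197
  200 203 205 208 213 217 219 218 216 216 216 217 217 214]
 [217 218 218 218 218 219 219 219 220 220 220 220 220 219 216 214 215 216
  219 219 219 219 218 219 217 217 217 217 216 216 215 215]
 [218 218 218 219 219 219 218 219 219 219 219 219 219 218 215 214 215 217
  218 219 219 218 217 217 218 217 217 215 216 215 216 215]
 [219 219 219 219 219 219 219 219 218 220 219 218 218 217 213 212 215 217
  218 218 218 218 218 217 218 216 216 215 217 216 215 214]]
```

```bash
python3 -m pendant '[[[26,53,0],0],[[26,53,0],0],[[26,53,0],0],[[27,55,0],0],[[0,0,0],0],[[0,0,0],0],[[0,0,0],0]]'; python3 - <<'E'
from h import *
s=avg("scene",4);o=state();c=avg("top",2)
r=cv2.imread("pics/ref_s.png")
im=np.hstack([crop(s,225,120,80,110,5),cv2.resize(r[120:230,225:305],None,fx=5,fy=5,interpolation=cv2.INTER_CUBIC)])
p=o["position"]
for dx,dy in((.023,0),(-.023,0),(0,.023),(0,-.023)):
    u=(proj(s,p+[dx,dy,.005])-[225,120]+.5)*5; cv2.drawMarker(im,tuple(u.astype(int).tolist()),(0,0,255),0,14,1)
for y in range(0,550,50): cv2.line(im,(0,y),(6,y),(0,255,0),1)
cv2.imwrite("pics/h.png",im)
E
```

```text
time: 16.3
position: [0.5727, -0.1148, 0.1845]
tool_rot: [1.0, 0.001, -0.001, -0.0]
ft_force: [0.5, 0.3, -1.6]
grip_width: 0.0453
16.5 [ 0.5734 -0.1152  0.1849] [ 1.     0.001 -0.    -0.   ] F [-1.16  0.09 -1.27] w 45.0
```

View pics/h.png

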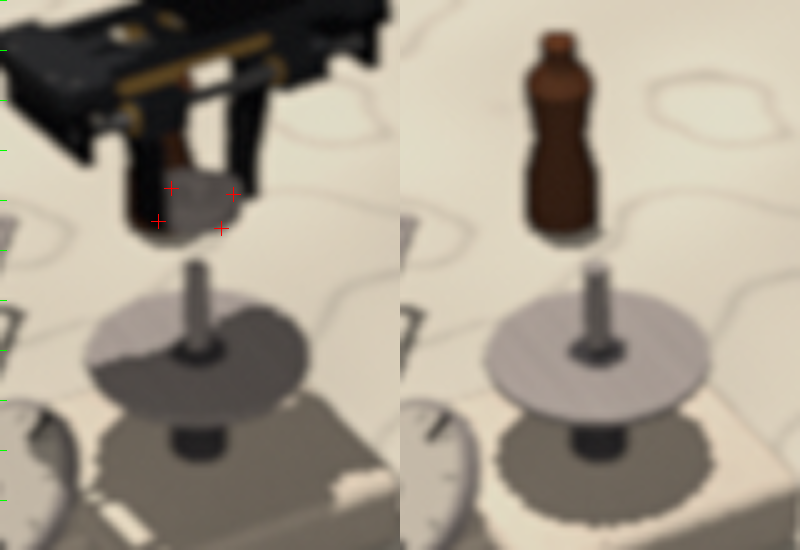

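Picture 10 shows ring A held level, about 20 mm above the post. The ring centre is at crop x≈195 and the post tip at (196,262), so they are aligned along the image's horizontal. I'll lower it and feel for the post.

```bash
python3 -m pendant '[[[0,1,13],0],[[0,0,13],0],[[0,0,0],0],[[0,0,0],0]]'; python3 -c "
from h import *
state()"; python3 -m pendant '[[[0,0,5],0],[[0,0,5],0],[[0,0,3],0],[[0,0,0],0],[[0,0,0],0],[[0,0,0],0]]'; python3 - <<'E'
from h import *
F=[]
for _ in range(5): s=camera("scene");F.append(robot.get_obs()["ft_force"])
print(np.mean(F,0));state()
g=cv2.cvtColor(s["pixels"],6)
print(g[196:206:1,240:292:2])
E
```

```text
time: 17.1
position: [0.5737, -0.1174, 0.1584]
tool_rot: [1.0, 0.0, -0.0, -0.0]
ft_force: [-0.7, 0.7, -1.9]
grip_width: 0.0457
17.1 [ 0.5737 -0.1174  0.1584] [ 1.  0. -0. -0.] F [-0.73  0.71 -1.91] w 45.7
time: 17.85
position: [0.5737, -0.1173, 0.1459]
tool_rot: [1.0, 0.0, 0.0, 0.0]
ft_force: [0.0, 0.7, -1.9]
grip_width: 0.045
[ 0.12434123  0.42809917 -1.73983003]
18.1 [ 0.5737 -0.1173  0.1458] [1. 0. 0. 0.] F [-0.57  0.22 -1.48] w 45.4
[[209 193 106  75  77  75  76  78  76  76  77  77  77  76  75  75  75  75
   75  74  74  77  80 152 198 203]
 [205 198 133  81  76  76  77  77  76  76  76  77  76  76  74  75  77  75
   76  74  75  75  82 124 182 202]
 [200 201 170 103  76  76  77  77  77  76  76  76  76  75  75  76  77  75
   76  75  75  76  86 102 150 197]
 [206 208 197 138  85  76  76  77  78  75  77  77  76  77  77  74  76  75
   74  76  76  82  93  99 117 179]
 [211 210 209 176 114  80  77  78  77  77  76  77  77  75  78  75  75  76
   75  77  78  91  99 101 102 149]
 [212 211 211 203 158  91  78  78  78  77  77  77  77  77  77  76  76  77
   77  79  87  98 101 101  98 117]
 [213 212 212 213 184 105  83  81  79  81  78  79  78  78  78  79  78  81
   81  87  96 102 101 101 102 101]
 [211 211 211 211 167 103  89  85  84  85  82  81  80  81  82  82  83  86
   88  97 102 101 101 101 101  98]
 [207 212 213 198 131 101  97  93  90  87  78  77  78  79  76  80  91  95
   99 102 102 101 101  99 101 100]
 [201 213 210 167 106 100 101  99  98  85  60  59  61  62  54  73  99 101
  101 102 102 100 101 101 101 100]]
```

```bash
python3 -m pendant '[[[0,0,4],0],[[0,0,4],0],[[0,0,0],0],[[0,0,0],0]]'; cat > f.py <<'E'
from h import *
r=cv2.cvtColor(cv2.imread("pics/ref_s.png"),6)
F=[];G=[]
for _ in range(5): s=camera("scene");G.append(cv2.cvtColor(s["pixels"],6));F.append(robot.get_obs()["ft_force"])
g=np.mean(G,0);print("Fmean",np.round(np.mean(F,0),2));state()
# front pan edge height, sampled in columns (pan -> base shadow contrast at underside)
print("panedge now",[int(np.argmax(np.abs(np.diff(g[185:215,x]))))+185 for x in(246,250,254,278,282,286)],"ref",[int(np.argmax(np.abs(np.diff(r[185:215,x].astype(float)))))+185 for x in(246,250,254,278,282,286)])
E
python3 f.py
```

```text
time: 18.6
position: [0.5735, -0.1172, 0.1376]
tool_rot: [1.0, 0.0, -0.0, -0.0]
ft_force: [-0.1, 0.9, -0.9]
grip_width: 0.0455
Fmean [-0.03  0.76 -1.26]
18.85 [ 0.5736 -0.1172  0.1378] [ 1.  0. -0. -0.] F [ 0.24  1.61 -1.14] w 45.2
panedge now [199, 188, 187, 202, 199, 196] ref [205, 200, 202, 200, 202, 207]
```

```bash
python3 -m pendant '[[[0,0,4],0],[[0,0,4],0],[[0,0,0],0],[[0,0,0],0]]'; python3 f.py;  python3 -m pendant '[[[0,0,4],0],[[0,0,0],0],[[0,0,0],0]]'; python3 f.py
```

```text
time: 19.35
position: [0.5736, -0.1172, 0.1296]
tool_rot: [1.0, 0.0, -0.0, -0.0]
ft_force: [-0.9, 0.7, -1.1]
grip_width: 0.0453
Fmean [ 0.1   0.98 -1.74]
19.6 [ 0.5736 -0.1172  0.1298] [ 1.  0. -0. -0.] F [ 0.42  1.11 -1.99] w 45.4
panedge now [205, 189, 188, 203, 200, 196] ref [205, 200, 202, 200, 202, 207]
time: 19.98
position: [0.5737, -0.1173, 0.1257]
tool_rot: [1.0, 0.0, -0.0, -0.0]
ft_force: [0.1, 1.1, -1.2]
grip_width: 0.045
Fmean [ 0.12  1.01 -0.82]
20.23 [ 0.5737 -0.1173  0.1258] [ 1.  0.  0. -0.] F [-0.88  1.42 -0.84] w 45.5
panedge now [205, 188, 187, 202, 200, 186] ref [205, 200, 202, 200, 202, 207]
```

```bash
python3 -m pendant '[[[0,-1,4],0],[[0,0,4],0],[[0,0,4],0],[[0,0,4],0],[[0,0,3],0],[[0,0,0],0],[[0,0,0],0]]'; python3 f.py; python3 -m pendant '[[[0,0,4],0],[[0,0,0],0],[[0,0,0],0]]'; python3 f.py
```

```text
time: 21.1
position: [0.5738, -0.1163, 0.1068]
tool_rot: [1.0, 0.0, 0.0, 0.0]
ft_force: [0.4, 0.3, -1.1]
grip_width: 0.0454
Fmean [ 0.27  0.19 -1.08]
21.35 [ 0.5737 -0.1163  0.1069] [1. 0. 0. 0.] F [ 0.3   0.44 -1.33] w 45.4
panedge now [205, 187, 188, 202, 199, 196] ref [205, 200, 202, 200, 202, 207]
time: 21.72
position: [0.5735, -0.1162, 0.1026]
tool_rot: [1.0, 0.0, -0.0, -0.0]
ft_force: [0.1, -0.4, -1.5]
grip_width: 0.0454
Fmean [-0.08 -0.02 -1.32]
21.98 [ 0.5737 -0.1163  0.1028] [ 1.  0.  0. -0.] F [-0.51  0.19 -1.52] w 45.6
panedge now [188, 187, 190, 202, 200, 196] ref [205, 200, 202, 200, 202, 207]
```

```bash
python3 -m pendant '[[[0,0,4],0],[[0,0,0],0],[[0,0,0],0]]'; python3 f.py|head -1; python3 -m pendant '[[[0,0,3],0],[[0,0,0],0],[[0,0,0],0]]'; python3 f.py|head -1; python3 -m pendant '[[[0,0,2],0],[[0,0,0],0],[[0,0,0],0]]'; python3 f.py|head -2
```

```text
time: 22.35
position: [0.5737, -0.1163, 0.0988]
tool_rot: [1.0, 0.0, 0.0, 0.0]
ft_force: [0.4, 1.0, 0.2]
grip_width: 0.0454
Fmean [-0.32  0.01 -0.02]
time: 22.98
position: [0.5737, -0.1163, 0.0957]
tool_rot: [1.0, 0.0, 0.0, 0.0]
ft_force: [0.0, -0.0, 0.3]
grip_width: 0.0455
Fmean [ 0.09  0.2  -0.  ]
time: 23.6
position: [0.5737, -0.1163, 0.0938]
tool_rot: [1.0, 0.0, 0.0, 0.0]
ft_force: [0.5, -0.4, -0.0]
grip_width: 0.0454
Fmean [ 0.06 -0.17  0.7 ]
23.85 [ 0.5737 -0.1163  0.0938] [1. 0. 0. 0.] F [0.01 0.63 0.08] w 45.3
```

Ring 1 is on the pan with the load off the gripper. I'll release, rise, and check the needle and ring from the scene camera.

```bash
python3 -m pendant '[[[0,0,0],0],[[0,0,0],0],[[0,0,0],0],[[0,0,-30],0],[[0,0,-40],0],[[0,0,-40],0],[[0,-40,0],0],[[0,-55,0],0]]' 62 10;python3 -m pendant '[[[2.5,-55,0],0],[[2.5,-55,0],0],[[0,-29.5,40],0],[[0,0,55],0],[[0,0,55],0],[[0,0,20],0],[[0,0,0],0],[[0,0,0],0]]'; python3 - <<'E'
from h import *
s=avg("scene",3);state();cv2.imwrite("pics/s1.png",s["pixels"])
g=cv2.cvtColor(s["pixels"],6);r=cv2.cvtColor(cv2.imread("pics/ref_s.png"),6)
print("post cap col 264 now/ref");print(g[166:186,264]);print(r[166:186,264])
E
```

```text
time: 24.85
position: [0.5743, -0.0215, 0.2046]
tool_rot: [1.0, -0.001, 0.001, 0.0]
ft_force: [-0.2, 0.7, -0.5]
grip_width: 0.0623
time: 25.85
position: [0.5795, 0.1182, 0.0347]
tool_rot: [1.0, 0.0, 0.001, -0.0]
ft_force: [-0.5, -0.3, -0.5]
grip_width: 0.0623
26.0 [0.5797 0.1182 0.0353] [ 1.     0.     0.002 -0.   ] F [ 0.11 -0.89  0.05] w 61.9
post cap col 264 now/ref
[120 144 180 203 208 212 214 204 181 157 123  94  85  86  86  87  86  87
  87  86]
[114 137 171 193 196 186 171 151 123  93  79  79  80  81  81  81  82  81
  81  82]
```

```bash
python3 -m pendant '[[[0,0,25],0],[[-0.5,0,15],0],[[0,0,0],0],[[0,0,0],0]]'; python3 -m pendant '[[[0,0,0],0],[[0,0,0],0],[[0,0,0],0],[[0,0,0],0],[[0,0,0],0]]' 40 20
```

```text
time: 26.5
position: [0.5782, 0.1182, -0.006]
tool_rot: [1.0, 0.0, 0.0, 0.0]
ft_force: [1.2, 0.4, 0.3]
grip_width: 0.062
time: 27.12
position: [0.5785, 0.1182, -0.006]
tool_rot: [1.0, 0.0, 0.0, -0.0]
ft_force: [1.0, 0.3, 2.0]
grip_width: 0.0457
```

```bash
python3 -m pendant '[[[0,0,-10],0],[[0,0,-45],0],[[0,0,-55],0],[[0,0,-55],0],[[0,0,-20],0],[[0,0,0],0],[[0,0,0],0]]'
```

```text
time: 28.0
position: [0.5766, 0.1182, 0.1775]
tool_rot: [1.0, 0.0, -0.002, 0.0]
ft_force: [0.1, 1.0, -2.1]
grip_width: 0.0454
```

```bash
python3 -m pendant '[[[-1,58,0],0],[[-1,58,0],0],[[-1,58,0],0],[[-1.5,60.5,0],0],[[0,0,10],0],[[0,0,0],0],[[0,0,0],0],[[0,0,0],0]]'; python3 f.py | head -2
```

```text
time: 29.0
position: [0.5737, -0.1148, 0.1687]
tool_rot: [1.0, 0.001, -0.0, -0.0]
ft_force: [-0.7, -0.1, -1.4]
grip_width: 0.0456
Fmean [ 0.15  0.12 -1.64]
29.25 [ 0.5738 -0.1158  0.169 ] [1.    0.001 0.    0.   ] F [-0.04  0.14 -2.44] w 45.6
```

```bash
python3 -m pendant '[[[0,0.5,8],0],[[0,0,8],0],[[0,0,5],0],[[0,0,5],0],[[0,0,5],0],[[0,0,4],0],[[0,0,0],0],[[0,0,0],0]]'; python3 f.py | head -2
```

```text
time: 30.25
position: [0.5738, -0.1168, 0.1339]
tool_rot: [1.0, 0.0, 0.0, 0.0]
ft_force: [-0.7, 0.8, -1.2]
grip_width: 0.0457
Fmean [ 0.55 -0.54 -1.25]
30.5 [ 0.5738 -0.1168  0.1339] [1. 0. 0. 0.] F [ 0.72 -0.83 -1.12] w 45.5
```

```bash
python3 -m pendant '[[[0,-0.5,5],0],[[0,0,5],0],[[0,0,4],0],[[0,0,3],0],[[0,0,3],0],[[0,0,0],0],[[0,0,0],0]]'; python3 f.py | head -2; python3 -m pendant '[[[0,0,4],0],[[0,0,4],0],[[0,0,0],0],[[0,0,0],0]]'; python3 f.py | head -2
```

```text
time: 31.38
position: [0.5738, -0.1163, 0.1139]
tool_rot: [1.0, 0.0, 0.0, 0.0]
ft_force: [-0.2, 0.3, -1.2]
grip_width: 0.0457
Fmean [-0.15  0.04 -1.16]
31.62 [ 0.5737 -0.1163  0.1139] [1. 0. 0. 0.] F [-0.26 -0.23 -0.92] w 45.0
time: 32.12
position: [0.5737, -0.1163, 0.1058]
tool_rot: [1.0, 0.0, 0.0, 0.0]
ft_force: [-0.7, -0.0, -0.1]
grip_width: 0.046
Fmean [ 0.21 -0.32 -0.01]
32.38 [ 0.5737 -0.1163  0.1058] [1. 0. 0. 0.] F [ 0.67 -0.68  0.39] w 45.6
```

```bash
python3 -m pendant '[[[0,0,1],0],[[0,0,0],0],[[0,0,0],0],[[0,0,0],0],[[0,0,-30],0],[[0,0,-40],0],[[0,0,-30],0],[[-3,-30,0],0]]' 62 10; python3 - <<'E'
from h import *
o=state();c=camera("top")
for u in((147.4,252.5),(144.3,220.7),(239.2,219.0)): print(ray(c,u,.014))
E
```

```text
time: 33.38
position: [0.5733, -0.0884, 0.2079]
tool_rot: [1.0, -0.001, 0.004, 0.002]
ft_force: [0.5, 0.6, -0.6]
grip_width: 0.062
33.38 [ 0.5733 -0.0884  0.2079] [ 1.    -0.001  0.004  0.002] F [ 0.52  0.57 -0.63] w 62.0
[0.49136378 0.37140685 0.014     ]
[0.57926993 0.38064048 0.014     ]
[0.57966948 0.11811257 0.014     ]
```

```bash
python3 -m pendant '[[[-10,-57,0],0],[[-10,-57,0],0],[[-10,-57,0],0],[[-10,-57,0],0],[[-10,-57,0],0],[[-10,-57,0],0],[[-10,-57,0],0],[[-10,-57,0],0]]'; python3 - <<'E'
from h import *
s=avg("scene",3);c=avg("top",3);state();cv2.imwrite("pics/s2.png",s["pixels"])
a=crop(c,292,155,62,90,6.4);b=crop(s,205,155,85,90,6.4)
cv2.imwrite("pics/i.png",np.hstack([a,b])[:,:800])
E
```

```text
time: 34.42
position: [0.4898, 0.3714, 0.2045]
tool_rot: [1.0, 0.0, -0.0, 0.0]
ft_force: [-0.2, -0.4, 0.5]
grip_width: 0.062
34.73 [0.4903 0.3686 0.2044] [ 1.     0.    -0.     0.001] F [-0.48  0.29  0.43] w 62.0
```

View pics/i.png

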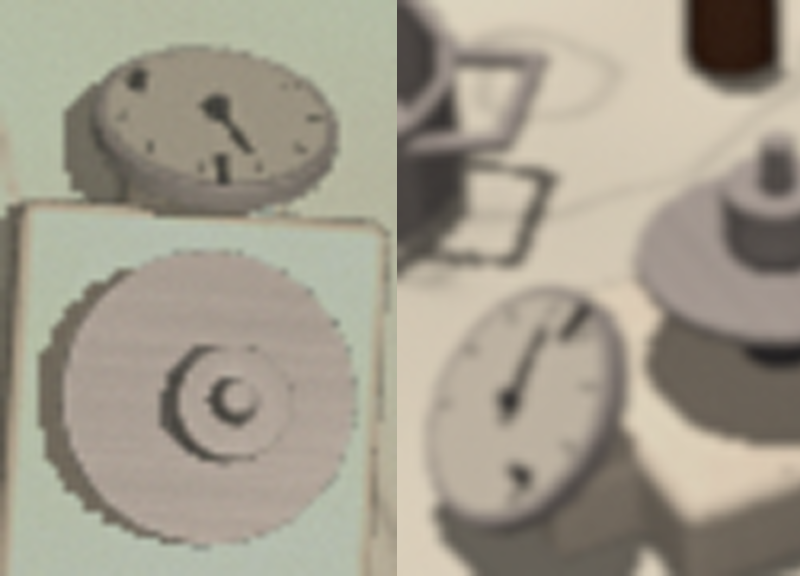

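Picture 11 shows two rings stacked round the post. The needle (top crop tip (250,150)) lies about one tick short of the mark at (222,170), so it reads roughly 1.75. A third ring is needed.

```bash
python3 -m pendant '[[[1,-2.8,40],0],[[0,0,50],0],[[0,0,50],0],[[0,0,40],0],[[0,0,20],0],[[0,0,9.5],0],[[0,0,0],0],[[0,0,0],0]]'; python3 -m pendant '[[[0,0,0],0],[[0,0,0],0],[[0,0,0],0],[[0,0,0],0],[[0,0,0],0]]' 40 20
```

```text
time: 35.72
position: [0.4925, 0.373, -0.0032]
tool_rot: [1.0, 0.0, 0.001, -0.001]
ft_force: [0.7, -0.6, -0.4]
grip_width: 0.0619
time: 36.35
position: [0.4917, 0.3727, -0.0042]
tool_rot: [1.0, 0.0, 0.0, -0.0]
ft_force: [-0.9, -0.0, 5.0]
grip_width: 0.0448
```

```bash
python3 -m pendant '[[[0,0,-10],0],[[0,0,-45],0],[[0,0,-55],0],[[0,0,-55],0],[[0,0,-15],0],[[0,0,0],0],[[0,0,0],0]]'; python3 f.py|head -2
```

```text
time: 37.22
position: [0.4898, 0.3716, 0.1728]
tool_rot: [1.0, 0.0, -0.002, 0.001]
ft_force: [-0.8, -0.4, -1.7]
grip_width: 0.0443
Fmean [ 0.1   0.19 -1.52]
37.48 [0.4908 0.3721 0.1737] [ 1.     0.    -0.001  0.001] F [ 0.07  0.6  -1.5 ] w 44.6
```

```bash
python3 -m pendant '[[[10.4,60.9,0],0],[[10.4,60.9,0],0],[[10.4,60.9,0],0],[[10.4,60.9,0],0],[[10.4,60.9,0],0],[[10.4,60.9,0],0],[[10.4,60.9,0],0],[[10.2,61,0],0]]'; python3 -m pendant '[[[0,0,10],0],[[0,0,0],0],[[0,0,0],0]]'; python3 - <<'E'
from h import *
s=avg("scene",4);o=state();p=o["position"]
im=crop(s,225,120,80,80,7)
for dx,dy in((.023,0),(-.023,0),(0,.023),(0,-.023)):
    u=(proj(s,p+[dx,dy,.005])-[225,120]+.5)*7; cv2.drawMarker(im,tuple(u.astype(int).tolist()),(0,0,255),0,14,1)
cv2.imwrite("pics/j.png",im)
E
```

```text
time: 38.48
position: [0.5748, -0.1168, 0.1748]
tool_rot: [1.0, 0.0, -0.0, -0.0]
ft_force: [1.6, 0.5, -1.1]
grip_width: 0.0448
time: 38.85
position: [0.574, -0.1131, 0.1649]
tool_rot: [1.0, 0.001, -0.001, -0.0]
ft_force: [-0.2, -0.3, -2.0]
grip_width: 0.0447
39.05 [ 0.5748 -0.1135  0.1656] [1.    0.001 0.    0.   ] F [ 0.26  0.32 -1.56] w 44.8
```

View pics/j.png

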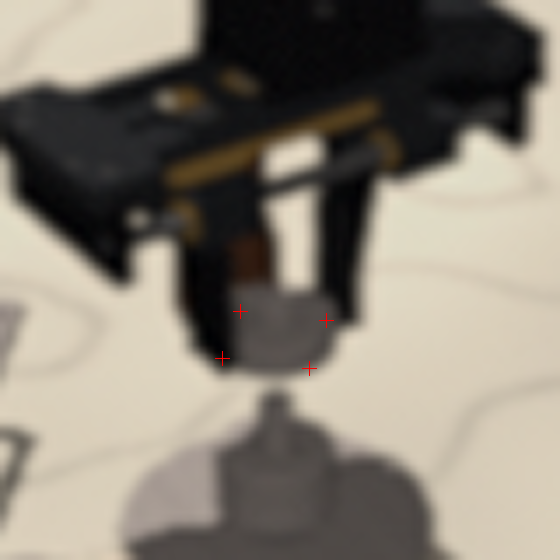

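Picture 12 (the last view) shows the third ring held level over the post, with the post tip at crop (276,395) and the ring centre at x≈277. I'll lower it by feel.

```bash
python3 -m pendant '[[[-1,1.5,8],0],[[0,0,7],0],[[0,0,5],0],[[0,0,4],0],[[0,0,3],0],[[0,0,3],0],[[0,0,0],0],[[0,0,0],0]]'; python3 f.py | head -2
```

```text
time: 40.05
position: [0.5736, -0.1162, 0.1353]
tool_rot: [1.0, 0.0, -0.0, -0.0]
ft_force: [0.3, -1.0, -0.8]
grip_width: 0.0443
Fmean [-0.17  0.53 -1.46]
40.3 [ 0.5737 -0.1163  0.1354] [1. 0. 0. 0.] F [-0.78  0.94 -1.42] w 44.4
```

```bash
python3 -m pendant '[[[0,-0.7,4],0],[[0,0,4],0],[[0,0,0],0],[[0,0,0],0]]'; python3 f.py | head -2
```

```text
time: 40.8
position: [0.5737, -0.1156, 0.1272]
tool_rot: [1.0, 0.0, -0.0, 0.0]
ft_force: [-0.2, 0.2, -1.5]
grip_width: 0.0447
Fmean [-0.01  0.07 -1.64]
41.05 [ 0.5737 -0.1156  0.1273] [1. 0. 0. 0.] F [-0.16 -0.12 -2.34] w 44.5
```

```bash
python3 -m pendant '[[[0,0,4],0],[[0,0,3],0],[[0,0,0],0],[[0,0,0],0]]'; python3 f.py | head -2; python3 -m pendant '[[[0,0,4],0],[[0,0,0],0],[[0,0,0],0]]'; python3 f.py | head -2
```

```text
time: 41.55
position: [0.5737, -0.1156, 0.1202]
tool_rot: [1.0, 0.0, -0.0, -0.0]
ft_force: [-0.8, 0.3, -2.6]
grip_width: 0.0445
Fmean [-0.35 -0.13 -1.27]
41.8 [ 0.5737 -0.1156  0.1203] [1. 0. 0. 0.] F [ 0.52 -0.35 -1.37] w 44.6
time: 42.18
position: [0.5737, -0.1156, 0.1163]
tool_rot: [1.0, 0.0, 0.0, 0.0]
ft_force: [-0.3, -0.7, -0.8]
grip_width: 0.0446
Fmean [ 0.18  0.03 -0.48]
42.42 [ 0.5737 -0.1156  0.1163] [1. 0. 0. 0.] F [ 0.14  0.15 -1.35] w 44.5
```

```bash
python3 -m pendant '[[[0,0,3],0],[[0,0,0],0],[[0,0,0],0]]'; python3 f.py | head -2; python3 -m pendant '[[[0,0,1],0],[[0,0,0],0],[[0,0,0],0]]'; python3 f.py | head -2
```

```text
time: 42.8
position: [0.5737, -0.1156, 0.1133]
tool_rot: [1.0, 0.0, 0.0, 0.0]
ft_force: [-0.8, 0.6, 0.5]
grip_width: 0.0444
Fmean [-0.33 -0.16  0.4 ]
43.05 [ 0.5737 -0.1156  0.1133] [1. 0. 0. 0.] F [-0.71 -0.31  0.36] w 44.5
time: 43.42
position: [0.5737, -0.1156, 0.1123]
tool_rot: [1.0, 0.0, 0.0, 0.0]
ft_force: [0.3, 0.3, 0.5]
grip_width: 0.0447
Fmean [ 0.16 -0.14  0.8 ]
43.67 [ 0.5737 -0.1156  0.1123] [1. 0. 0. 0.] F [-0.59 -0.27  1.18] w 44.9
```

```bash
python3 -m pendant '[[[0,0,0],0],[[0,0,0],0],[[0,0,0],0],[[0,0,0],0],[[0,0,-30],0],[[0,0,-40],0],[[0,0,-40],0],[[-10,-55,0],0]]' 65 10; python3 -m pendant '[[[-20,-55,0],0],[[-20,-55,0],0],[[-20,-55,0],0],[[-20,-55,0],0],[[0,0,0],0],[[0,0,0],0],[[0,0,0],0],[[0,0,0],0]]'; python3 - <<'E'
from h import *
s=avg("scene",4);c=avg("top",4);state();cv2.imwrite("pics/s3.png",s["pixels"]);cv2.imwrite("pics/t3.png",c["pixels"])
gs=cv2.cvtColor(s["pixels"],6);g=cv2.cvtColor(c["pixels"],6)
r2=cv2.cvtColor(cv2.imread("pics/s2.png"),6)
for n,a in(("2",r2),("3",gs),("0",cv2.cvtColor(cv2.imread("pics/ref_s.png"),6))): print("cap",n,a[166:200,264])
print("dial top view");print(g[164:186,310:342])
print("dial scene");print(gs[200:224,212:240])
E
```

```text
time: 44.68
position: [0.5678, -0.0639, 0.2262]
tool_rot: [1.0, -0.002, 0.005, 0.002]
ft_force: [0.0, 0.9, -0.8]
grip_width: 0.0652
time: 45.68
position: [0.4842, 0.1582, 0.2222]
tool_rot: [1.0, -0.001, 0.0, 0.0]
ft_force: [0.1, -0.6, -0.3]
grip_width: 0.0649
46.08 [0.4835 0.1593 0.2222] [ 1.  0. -0. -0.] F [-0.49  0.75  0.75] w 65.2
cap 2 [110 131 163 184 190 192 199 204 199 182 161 142 114  86  77  77  77  76
  78 105 142 152 132  98  80  78  80  82  82  77  72 100 140 154]
cap 3 [114 137 171 193 198 202 208 212 213 205 184 167 161 147 113  89 113 154
 168 151 113  86  84  85  87  86  84  83  83  85  85  79  74 106]
cap 0 [114 137 171 193 196 186 171 151 123  93  79  79  80  81  81  81  82  81
  81  82  82  82  81  70  50  48  66 104 145 160 160 159 160 161]
dial top view
[[178 170 141 128 134 143 144 141 143 144 145 142 143 145 146 144 142 143
  143 145 140 141 148 144 166 175 177 179 180 179 178 180]
 [140 128 123 106 123 143 144 145 146 145 145 144 142 145 145 145 144 146
  144 145 145 142 143 142 137 136 150 174 179 179 179 178]
 [118 127  94  72  88 129 144 145 144 143 143 143
[... 4731 characters left out ...]
164 174 183 186 186 186 187 178 145  94  66  96 146 177 187 188 187 186
  186 186 186 187 184 176 156 134 115 115]
 [177 182 186 186 186 187 187 180 154 114  98 128 166 184 187 187 186 186
  186 186 186 187 183 170 150 127 108 117]
 [185 186 186 186 186 187 187 182 162 135 132 157 179 187 187 186 186 186
  186 186 187 186 181 165 143 121 104 121]
 [185 186 186 186 186 186 187 185 175 162 163 177 185 188 186 186 186 186
  186 186 187 186 177 158 134 113  99 115]
 [186 186 186 186 186 186 187 187 185 181 182 185 187 186 186 186 186 186
  186 186 186 182 170 147 123 103  95 103]
 [186 187 186 186 186 186 186 186 186 187 187 186 187 186 186 186 186 185
  180 177 178 175 159 134 110  95  92  98]]
```

```bash
python3 - <<'E'
from h import *
a=cv2.imread("pics/scene0.png");b=cv2.imread("pics/s3.png");t0=cv2.imread("pics/top0.png");t3=cv2.imread("pics/t3.png")
def tm(a,b,n,x,y,r=16):
    m=cv2.matchTemplate(b[y-r-10:y+r+11,x-r-10:x+r+11],a[y-r:y+r+1,x-r:x+r+1],cv2.TM_CCOEFF_NORMED);_,v,_,l=cv2.minMaxLoc(m);print(n,round(v,2),l[0]-10,l[1]-10)
for n,x,y in(("cutter",390,276),("ramekin",362,303),("mill",257,147),("tongs",290,300),("ringD",392,339),("decoy",246,295)): tm(a,b,n,x,y)
for n,x,y in(("ringD",144,221),("ramekin",179,221),("mill",420,270),("tongs",214,180)): tm(t0,t3,"top "+n,x,y)
g=cv2.cvtColor(t3,6); print(g[207:232,318:344])
E
```

```text
cutter 0.92 0 1
ramekin 0.96 0 0
mill 0.87 0 0
tongs 1.0 0 0
ringD 1.0 0 0
decoy 1.0 0 0
top ringD 1.0 0 0
top ramekin 0.86 0 0
top mill 1.0 0 0
top tongs 1.0 0 0
[[160 161 161 159 160 159 158 159 157 155 156 156 156 157 154 155 155 155
  155 156 155 155 156 155 156 156]
 [160 162 162 162 162 161 163 159 154 134 133 147 139 158 157 158 158 159
  157 155 158 156 156 156 157 158]
 [156 156 154 155 156 155 154 148 145 152 154 155 151 149 149 153 158 160
  162 162 161 161 162 162 160 160]
 [158 146 101  94  97 109 139 156 153 156 157 156 159 155 152 148 138 155
  158 160 160 159 160 160 160 162]
 [149 102  84  77  99 147 156 157 156 160 160 158 162 158 160 157 150 150
  155 157 158 156 158 156 159 158]
 [105  84  74  87 140 158 159 159 161 161 161 163 163 161 161 160 157 155
  151 156 161 160 160 162 161 160]
 [ 85  77  79 129 159 161 161 164 164 162 162 162 162 163 162 161 159 158
  148 127 157 160 160 161 163 163]
 [ 81  68  90 155 163 163 164 164 152 100 104 109 113 144 163 163 159 158
  153 146 156 157 158 159 159 157]
 [ 76  67 100 160 163 163 166 159 102 126 155 159 139 107 140 161
[... 1088 characters left out ...]
50 140 155
  160 162 161 161 162 163 163 164]
 [160 162 163 157 145  91  80  77  88 102 115 120 136 151 163 165 163 165
  166 166 165 166 163 164 163 164]
 [163 163 162 163 163 159 153 134 130 131 137 157 160 162 164 163 163 164
  165 166 164 166 165 167 168 168]
 [162 161 162 162 163 163 165 163 163 163 164 166 165 163 164 165 164 165
  165 162 163 165 165 166 165 167]
 [161 162 160 162 162 162 161 163 164 162 163 163 162 164 163 163 165 166
  164 165 165 166 167 165 169 165]
 [159 157 159 160 160 158 159 160 161 161 160 163 162 164 164 163 163 165
  166 165 165 166 165 165 160 153]
 [156 159 156 158 157 159 160 160 157 159 160 160 160 159 160 163 161 164
  164 163 163 163 166 167 168 178]]
```

Three rings are stacked flush around the post, the needle is past the mark, and the bystanders haven't moved. I'm handing in.

```bash
python3 -c "
from rig import order
print(order.hand_in())"
```

```text
the job is handed in; nothing more can be done
None
```

I put three rings on the post one at a time and handed the job in at about 46 s; no verdict was reported. Each ring was lowered in small steps and let go only once the force reading showed the pan was carrying its weight.

**Last checks**
- **Needle:** in the pictures it started at about 0.56 rad and stood at about 1.75 after two rings, short of the mark. After three it is at about 2.4, past the mark and inside 2.12–2.87. I worked out the final value from the raw pixel values, because my picture views were used up.
- **Stack:** the pixels show the top ring seated round the post. The post tip sank about 6 mm after the first ring, as expected.
- **Other objects:** the unused ring, cutter, ramekin, mill, tongs and turquoise look-alike match their starting images to within 1 pixel (about 2.5 mm). The matches for the cutter, mill and ramekin were weaker, 0.86–0.92 in one of the views.
- **Robot:** it is clear of everything, with the gripper open.

**What went wrong or disagreed**
- **Fingertip height:** the first two grasps closed on nothing because the fingertips sit about 25–30 mm higher than the stated 22 mm offset puts them. The second try scraped the ring's top with about 8 N but did not shift it. I found the right depth by feel.
- **Third ring's grip:** it was held at 44.6 mm instead of about 45.4 mm, with about 5 N upward while the jaws closed. It still went on without catching.
- **Camera offset:** the scene camera placed points 1–2 pixels away from where the top camera did. I allowed for this by comparing positions within the same camera.

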